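# Centre a wood block on the pressing rest against its sprung stop

### The arm

A 7-joint arm with a two-finger parallel gripper is mounted at the origin on the work surface; the furniture and walls round the work are solid. World frame = base frame: x ahead of the robot, y to its left, z up, the work surface at z = 0. Lengths are in mm, angles in degrees, forces in N, time in s.
With the tool pointing down it reaches from about 425 to 825 mm from the base axis. Payload 3.6 kg.
Tool frame: the origin (TCP) lies midway between the tips of the shut fingers; the grasp point (between the pads) lies 19 mm behind it; z points along the fingers, x is the direction in which the jaws open and shut, and the axes are right-handed (so a half turn about z gives the same grasp; the last joint's range is limited). The gripper opens to 93 mm and grips with 3 to 60 N. Pads are 15 mm wide; open, the fingers measure 128 mm over their backs; the gripper's body (75 mm by 188 mm) begins 65 mm behind the grasp point.
Start: joints at [-71.878, 35.231, -0.722, 81.555, 0.464, 63.22, -2.315], TCP at [218.447, 612.162, 218.64] pointing down, gripper open.
Joint ranges: [-178.69, 178.69], [-17.37, 117.87], [-77.05, 75.6], [15.02, 138.74], [-78.02, 258.01], [0.78, 113.62], [-162.83, 162.83]. Speed limits (degrees/s): [159.86, 159.86, 180, 180, 180, 180, 180].

### API

Orientations are given as a 3x3 rotation matrix whose columns are the frame's x, y, z axes.
In Python, from rig import manip gives the robot as it stands.
- The arm moves only by the tool play_rows, never from a script. Its argument "plan" is a list of rows, each a list of 3 entries, a list of its own where there are three numbers: the turn, a rotation vector about the tool's x, y, z in degrees, then the shift along the tool's x, y, z in cm, then the finger opening in cm, from 0 to 9.3. In form: [[[wx, wy, wz], [tx, ty, tz], gripper], ...]. A call has 1 to 5 rows; each row is the pose to reach, as a shift and turn from the pose commanded when the call began, along the tool's axes at that moment; what a row does not reach only later rows make up. A row lasts 1/12 s, in which the tool goes at most 41.7 mm and 7.16 degrees, less where a joint would pass 70% of its speed; a pose out of reach is approached as far as the arm can. A call with a gripper value outside its range is refused whole. The fingers move at their own pace and stop on an object; the grip force is fixed at half the most. Time passes only in rows, so rows that repeat a pose let the fingers close. It gives the time, the measured TCP pose, the force and the opening at its end, in the units of the state.
- manip.state(): the state, without advancing time (a new reading comes with each control period).
- manip.read_camera(name): name is "scene" or "side" or "wrist"; returns (picture, depth): 480x640x3 uint8, red, green, blue; 480x640 float32, mm along the optical axis (not along the pixel's ray), 0 where there is no reading.
- manip.camera_info(name): a dict with "K" (3x3 intrinsics, pixels), "distortion" ([k1, k2, p1, p2, k3] as OpenCV has them; the pictures are not rectified), "position" and "rotation" of the camera in the world. Camera axes: x right, y down, z forward; pixel columns grow to the right and rows downward; lengths in mm; the calibration is good to about 2 mm. A picture is of the moment at which its call begins: read the wrist's pose just before it. camera_info takes no time and is no camera call; for the wrist camera it gives the pose at the moment of the call.
- manip.job_done(): hands the job in, once; it reports no verdict.
The state is a dict: "time": time; "joints": joint angles; "qvel": joint speeds; "joint_torque": joint torques, N m; "tool_pos": TCP position; "ee_rot": TCP orientation; "ft_force": force on the tool from outside, world axes, zero at the start; "moment": the same for the moment, N m; "grip_width": finger opening in mm.
Only numpy, scipy, OpenCV 4.12 (cv2) and the standard library are available. Lean on these libraries where they do the work, as an engineer would, in place of code of your own. Each camera call takes 0.05 s, during which the arm holds its last target. There are 200 camera calls.

### The job

Set the short dark finger-jointed wood block lying flat and lengthways on the small raised pressing rest, a little short of the sprung end stop, and then slide it along the rest until it presses the stop's rubber buffer about halfway in (some 8 N), never hard enough to bottom it, and keep it pressed for a second. Then let go, leaving the block lying squarely centred across the rest, so that no edge of it overhangs the rest. Do not drop the block or bear down hard on the rest, and leave the wedge and the two nuts alone.

Things in the scene. Friction and masses are not known exactly. Their poses are not given: they have to be found in the camera images.
- wood_block: The work piece: short dark-brown wood block with finger-jointed ends, one end white with glue, 45 mm wide (its x), 122 mm long (its y), 26 mm thick (z), about 0.09 kg (varies), lying flat on the bench at the left of the robot at the start. Origin: centre of its underside, z up. The solid wood between the side faces runs from x = -23 to +20 mm, and from y = -59 to +61 mm. Grasp it across the 45 mm side faces. Either end may face the stop.
- press_rest: Pressing rest: a small raised aluminium platform on a grey foot, fixed to the bench. Flat top plate 156 mm long (its x) by 56 mm wide (its y), top face 50 mm above the bench, bare and without rims. Origin: centre of its underside on the bench; z up; its +x end is the one at the end stop.
- rest_top (a point): Centre of the rest's top face (50 mm above the rest's origin, same axes: x along its 156 mm length toward the stop, y across its 56 mm width).
- end_stop: Sprung end stop at the +x end of the rest: a green upright bracket, 20 x 40 mm and 88 mm high, fixed to the bench, with a brass clamping screw on top (98 mm). Origin: centre of its underside, always 96 mm along +x from the rest's origin, axes parallel to the rest's. A steel sleeve in it carries a black rubber buffer that faces the rest's -x. More than 20 N on the stop spoils its setting.
- buffer_mid (a point): Middle of the buffer face's range of settings, a point fixed to the bracket: 60 mm along +x from the rest's centre, 16 mm above its top. The real face (36 mm wide, 20 mm high) stands up to 11 mm nearer to or farther from the rest's centre than this. How far it is set out differs from job to job and is NOT measured: find it by feel.
- stop_screw (a point): Top of the stop's brass clamping screw. How the buffer acts: it begins to give at 2 N, yields 1 mm per further 2.5 N, bottoms solidly after 5 mm (14.5 N), and springs out again when let go, pushing the block back as far. A block resting lightly against it, at any setting, can lie on the rest with 6 mm or more to spare at each end.
- block_corner0 (a point): Lower corner of the wood block at its x = -22.5 mm, y = -61 mm, on the underside.
- block_corner1 (a point): Lower corner of the wood block at its x = -22.5 mm, y = +61 mm, on the underside.
- block_corner2 (a point): Lower corner of the wood block at its x = +22.5 mm, y = -61 mm, on the underside.
- block_corner3 (a point): Lower corner of the wood block at its x = +22.5 mm, y = +61 mm, on the underside.
- wedge: Bystander: hardwood wedge 30 x 100 x 20 mm lying on the bench. Origin: centre of its underside. Leave it alone. (Beside it, straight in front of the robot, stands a machine with a hand wheel up to 0.39 m high at y = -0.02 to -0.27 m, x = 0.18 to 0.42 m, and an axle with bearings up to 0.13 m high reaching left to y = 0.17 m at x = 0.45 to 0.51 m.)
- hex_nut: Bystander: dark hex nut, 24 mm across and 13 mm high, lying on the bench beyond the rest. Origin: centre of its underside. Leave it alone.
- small_nut: Bystander: rusty hex nut, 19 mm across and 10 mm high, lying near the left edge of the bench. Origin: centre of its underside. Leave it alone.

How it is judged:
By the outcome, as a careful person would: the job done as asked, in the order asked, and still so for the second after the job is handed in, with the robot touching nothing.
It also fails if it takes over 67 s, if anything falls off the work surface, if the arm or the gripper's body presses on something with over 40 N, if the wrist force passes 120 N, or if a joint passes its speed limit or range.

## Working session

There is one attempt and no reset: what is moved stays moved. The work goes in short steps, Python scripts to look and compute and a tool call to move; the robot and the scene stay as the last step left them, time stands still between calls to the robot, and variables do not carry over. Pictures are saved under pics/ and viewed, about 8 in all and at most 12, crops included, and the job is handed in when it is done.

Besides the shell and the picture viewer there is one more tool, called as name(argument=value, ...) on one line, values as JSON. play_rows: Moves the arm, as the interface text tells. Its arguments: {"type":"object","properties":{"plan":{"type":"array"}},"required":["plan"]}

```bash
mkdir -p pics; python3 - <<'E'
from rig import manip
import cv2,numpy as np
s=manip.state();print(s)
for n in("scene","side"):
    p,d=manip.read_camera(n);i=manip.camera_info(n);print(n,i)
    cv2.imwrite(f"pics/{n}0.png",p[:,:,::-1]);np.save(f"pics/{n}0d.npy",d)
E
```

```text
{'time': 0.0, 'joints': array([-71.8783598 ,  35.28988868,  -0.72318081,  81.64010698,
         0.46418629,  63.22105256,  -2.31442048]), 'qvel': array([ 0.10215369,  0.08457943,  0.0199194 , -0.09233605, -0.06330509,
        0.11143537, -0.01324607]), 'joint_torque': array([-5.85702019e-04, -4.58926821e+01,  2.09100558e-01, -1.65738505e+01,
       -6.09902199e-02,  2.05503084e-02,  2.42694105e-04]), 'tool_pos': array([218.19216746, 611.43803797, 217.48098065]), 'ee_rot': array([[ 3.36034825e-01,  9.41849191e-01, -8.35071052e-04],
       [ 9.41846012e-01, -3.36035860e-01, -2.44759389e-03],
       [-2.58587815e-03,  3.59684449e-05, -9.99996656e-01]]), 'ft_force': array([0.71895505, 0.58296022, 0.33679474]), 'moment': array([0.03752419, 0.00079657, 0.02727338]), 'grip_width': 92.69545426682093}
scene {'K': array([[484.15502064,   0.        , 323.87272451],
       [  0.        , 484.15502064, 232.86980928],
       [  0.        ,   0.        ,   1.        ]]), 'distortion': array([-0.13084946,  0.        ,  0.        ,  0.        ,  0.        ]), 'position': array([ 77.36594104, 824.99257314, 453.81754844]), 'rotation': array([[-0.84716357, -0.2468697 ,  0.47049893],
       [-0.53092172,  0.35850855, -0.76785008],
       [ 0.02088103, -0.90029271, -0.43478387]])}
side {'K': array([[588.87018677,   0.        , 326.75982895],
       [  0.        , 588.87018677, 231.6169287 ],
       [  0.        ,   0.        ,   1.        ]]), 'distortion': array([-0.06253829,  0.        ,  0.        ,  0.        ,  0.        ]), 'position': array([ 287.04463466, 1012.65908962,  428.61786334]), 'rotation': array([[-0.97572359, -0.0718151 ,  0.20689629],
       [-0.21874514,  0.36563993, -0.90468669],
       [-0.01067938, -0.9279817 , -0.37247271]])}
```

View pics/scene0.png

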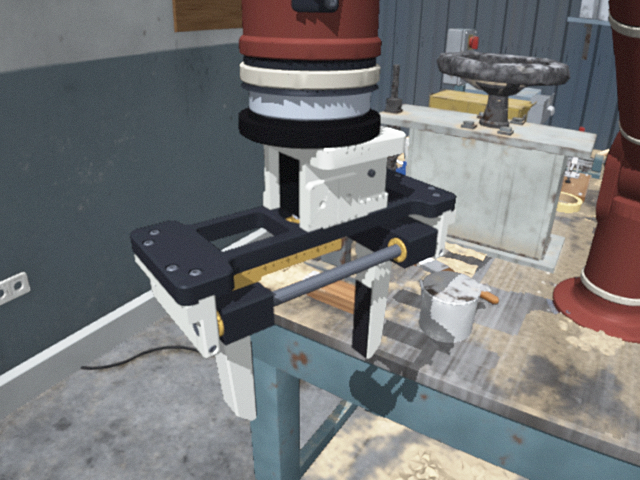

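View pics/side0.png

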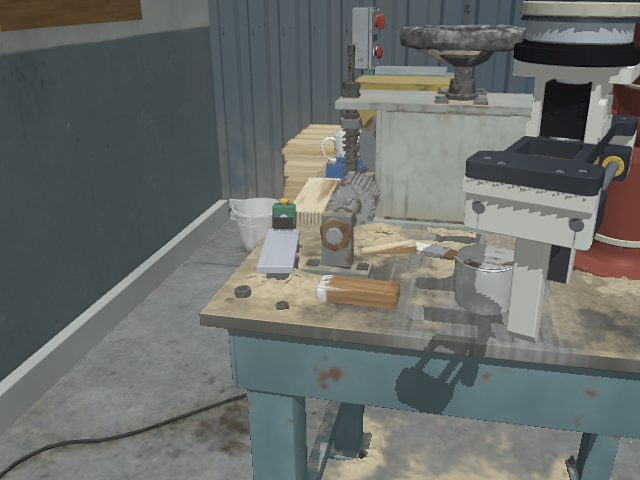

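The side view shows the block at (358,291) with its white end on the left, the rest plate at (279,250), the green stop at (284,212), the nuts at (243,291) and (281,306), and a pot at (485,280). The gripper hides most of this in the scene view. I'll locate these from the side view.

```bash
cat > h.py <<'E'
from rig import manip
import cv2,numpy as np
def cast(i,px,z):
    px=np.array(px,float).reshape(-1,1,2)
    u=cv2.undistortPoints(px,i["K"],np.array(i["distortion"])).reshape(-1,2)
    r=np.c_[u,np.ones(len(u))]@np.array(i["rotation"]).T
    c=np.array(i["position"]);return c+r*((z-c[2])/r[:,2])[:,None]
def proj(i,P):
    R=np.array(i["rotation"]);c=np.array(i["position"])
    return cv2.projectPoints(np.array(P,float).reshape(-1,1,3),cv2.Rodrigues(R.T)[0],-R.T@c,i["K"],np.array(i["distortion"]))[0].reshape(-1,2)
def cloud(i,d):
    v,u=np.mgrid[:480,:640];n=cv2.undistortPoints(np.c_[u.ravel(),v.ravel()].astype(float).reshape(-1,1,2),i["K"],np.array(i["distortion"])).reshape(480,640,2)
    P=np.dstack([n,np.ones((480,640))])*d[...,None]
    return P@np.array(i["rotation"]).T+np.array(i["position"])
E
python3 - <<'E'
from h import *
i=manip.camera_info("side");d=np.load("pics/side0d.npy");W=cloud(i,d)
for n,(u,v) in dict(block=(360,283),white=(322,285),rest=(279,250),stop=(284,212),nut=(243,289),nut2=(281,304),bench=(300,325)).items():print(n,W[v,u].round(1))
a=cv2.imread("pics/side0.png")
m=(W[...,2]>44)&(W[...,2]<56)&(d>0);m[:,:240]=0;m[:,310:]=0;m[:215]=0;m[290:]=0
def rect(m,z,nm):
    m=cv2.morphologyEx(m.astype(np.uint8),cv2.MORPH_OPEN,np.ones((3,3)))
    c=max(cv2.findContours(m,0,1)[0],key=cv2.contourArea).reshape(-1,2)
    P=cast(i,c,z)[:,:2];(x,y),s,ang=cv2.minAreaRect(P.astype(np.float32));print(nm,x,y,s,ang,len(c))
rect(m,50,"rest")
m=(W[...,2]>21)&(W[...,2]<31)&(d>0);m[:,:305]=0;m[:,410:]=0;m[:265]=0;m[315:]=0
rect(m,26,"block")
cv2.imwrite("pics/sidecrop.png",cv2.resize(a[190:330,215:415],None,fx=4,fy=4,interpolation=cv2.INTER_CUBIC))
E
```

```text
block [416.  228.   26.1]
white [470.7 245.9  26.1]
rest [554.6 187.4  51. ]
stop [575.7  84.5  77.6]
nut [595.8 249.5   8.2]
nut2 [524.3 283.    7.9]
bench [485.3 321.1  -0.7]
rest 560.48779296875 165.07220458984375 (56.91847610473633, 189.87442016601562) 11.502336502075195 154
block 417.4289855957031 236.20823669433594 (52.718833923339844, 120.9607162475586) 87.69994354248047 186
```

View pics/sidecrop.png

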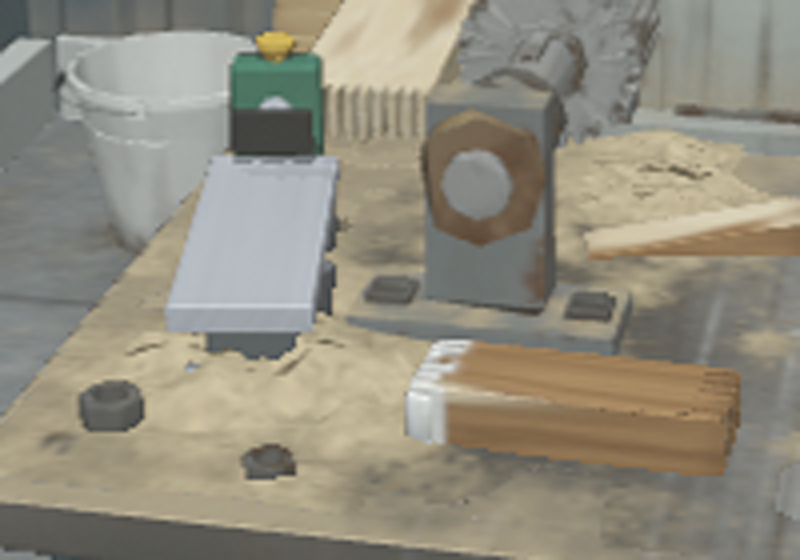

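The crop shows the plate's top corners at about (165,308), (313,307), (338,158) and (212,157). The block's top is at about (437,340) to (740,372), white end toward the rest. The stop stands behind the plate and the bearing lies to the right of the rest.

```bash
python3 - <<'E'
from h import *
i=manip.camera_info("side")
f=lambda L:np.array(L)/4+[215,190]-.4
r=cast(i,f([(166,308),(313,307),(338,159),(212,157)]),50);print(r.round(1));print(np.linalg.norm(np.roll(r,-1,0)-r,axis=1))
b=cast(i,f([(437,340),(740,371),(729,425),(413,391)]),26);print(b.round(1));print(np.linalg.norm(np.roll(b,-1,0)-b,axis=1))
s=manip.state();print(s["tool_pos"],manip.camera_info("wrist"))
W=np.array(s["ee_rot"]);print(W.T@(np.array([417,235,230])-s["tool_pos"]))
E
```

```text
[[571.1 252.   50. ]
 [516.8 240.1  50. ]
 [547.1  92.   50. ]
 [602.  100.3  50. ]]
[ 55.54700529 151.16369551  55.55659144 154.74868786]
[[475.9 210.6  26. ]
 [357.9 214.1  26. ]
 [357.1 257.8  26. ]
 [475.  254.3  26. ]]
[118.08563625  43.74937875 117.93827645  43.77424527]
[218.23107681 611.50677839 217.60104928] {'K': array([[330.85570603,   0.        , 322.73591739],
       [  0.        , 330.85570603, 237.50958044],
       [  0.        ,   0.        ,   1.        ]]), 'distortion': array([0.01690035, 0.        , 0.        , 0.        , 0.        ]), 'position': array([152.15205335, 635.72453224, 383.62284425]), 'rotation': array([[ 0.33632716,  0.91168676,  0.2360324 ],
       [ 0.94174304, -0.32505405, -0.08637072],
       [-0.00201976,  0.25133069, -0.96789917]])}
[-287.83544586  313.74106389  -11.72492726]
```

play_rows(plan=[[[0, 0, 0], [-14, 15.3, 0], 9.3], [[0, 0, 0], [-14, 15.3, 0], 9.3], [[0, 0, 0], [-14, 15.3, 0], 9.3], [[0, 0, 0], [-14, 15.3, 0], 9.3], [[0, 0, 0], [-14, 15.3, 0], 9.3]])

```text
time: 0.52
tool_pos: [316.1, 426.6, 218.3]
ee_rot: [[0.336, 0.942, -0.0], [0.942, -0.336, -0.001], [-0.001, 0.0, -1.0]]
ft_force: [0.2, 0.2, 0.5]
grip_width: 93.1
```

play_rows(plan=[[[0, 0, -18], [-14.4, 15.7, 0], 9.3], [[0, 0, -18], [-14.4, 15.7, 0], 9.3], [[0, 0, -18], [-14.4, 15.7, 0], 9.3], [[0, 0, -18], [-14.4, 15.7, 0], 9.3], [[0, 0, -18], [-14.4, 15.7, 0], 9.3]])

```text
time: 0.93
tool_pos: [412.6, 243.6, 218.5]
ee_rot: [[0.028, 1.0, -0.0], [1.0, -0.028, -0.0], [-0.0, -0.0, -1.0]]
ft_force: [1.0, 0.8, -0.3]
grip_width: 93.1
```

play_rows(plan=[[[0, 0, 0], [0, 0, 0], 9.3], [[0, 0, 0], [0, 0, 0], 9.3], [[0, 0, 0], [0, 0, 0], 9.3]])

```text
time: 1.18
tool_pos: [411.8, 246.0, 218.5]
ee_rot: [[0.029, 1.0, -0.001], [1.0, -0.029, 0.0], [0.0, -0.001, -1.0]]
ft_force: [-0.3, -0.1, 0.2]
grip_width: 93.4
```

```bash
python3 - <<'E'
from h import *
s=manip.state();print(s["time"],s["tool_pos"],s["ee_rot"],s["ft_force"])
for n in("wrist","scene"):
    i=manip.camera_info(n);p,d=manip.read_camera(n);cv2.imwrite(f"pics/{n}1.png",p[:,:,::-1]);np.savez(f"pics/{n}1.npz",d=d,**i)
E
```

```text
1.1833 [411.84909086 246.00800706 218.47932683] [[ 2.88228805e-02  9.99584187e-01 -8.33626746e-04]
 [ 9.99584456e-01 -2.88225384e-02  4.19589414e-04]
 [ 3.95387704e-04 -8.45374113e-04 -9.99999565e-01]] [-0.27555627 -0.05179952  0.16944893]
```

View pics/wrist1.png

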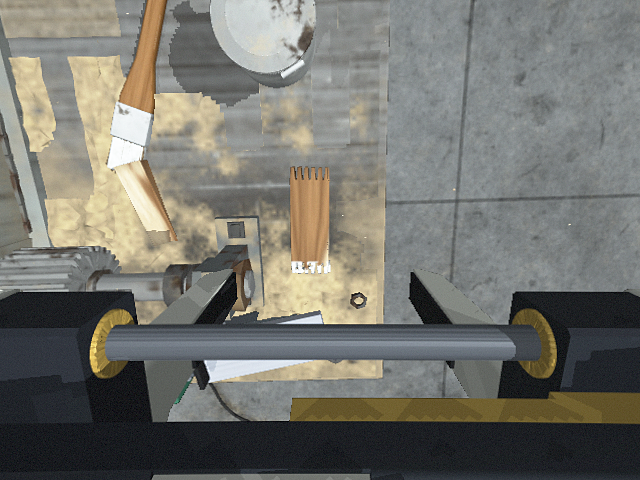

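The wrist view shows the block at columns 291–330, rows 166–273, with the white end down, which is +x. The gripper rail partly hides the rest at (210–335, 312–385).

```bash
python3 - <<'E'
from h import *
for n,box in (("wrist",(270,350,150,290)),):
    z=dict(np.load(f"pics/{n}1.npz"));d=z["d"];W=cloud(z,d)
    print(W[240,310],W[240,345])
    m=(W[...,2]>18)&(W[...,2]<34);k=np.zeros_like(m);k[150:290,270:350]=1;m&=k
    c=max(cv2.findContours(m.astype(np.uint8),0,1)[0],key=cv2.contourArea).reshape(-1,2)
    print(c.min(0),c.max(0));P=cast(z,c,26)[:,:2];print(cv2.minAreaRect(P.astype(np.float32)))
    # edges sub-columns rows 185..255
    e=[(np.flatnonzero(m[v])[[0,-1]]+[-.5,.5]) for v in range(185,256,5)]
    vs=np.arange(185,256,5)
    for k in (0,1):
        Q=cast(z,[(a[k],v) for a,v in zip(e,vs)],26);print(k,np.polyfit(Q[:,0]-416,Q[:,1],1))
    m=(W[...,2]>44)&(W[...,2]<56);m[:305]=0;m[395:]=0;m[:,:195]=0;m[:,350:]=0
    Q=W[m][:,:2];print("rest pts",len(Q),Q.min(0),Q.max(0))
E
cp pics/scene1.png pics/s.png
```

```text
[436.74060469 231.69625266  26.93632592] [444.60912092 272.39387749   1.91368346]
[289 167] [329 273]
((416.59124755859375, 231.46875), (43.971778869628906, 119.58140563964844), 88.60954284667969)
0 [-4.49205511e-02  2.09955084e+02]
1 [-2.97770906e-02  2.52844026e+02]
rest pts 1608 [515.79587838 105.32545707] [599.8274329  242.51003407]
```

View pics/s.png

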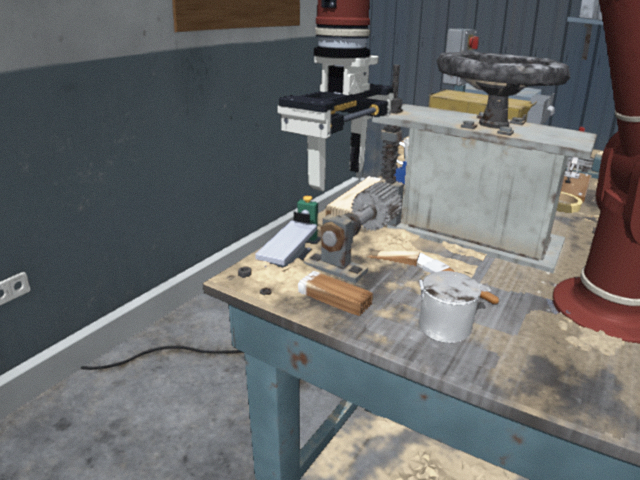

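The scene view is now unobstructed: the block is at (335,293) with the white end at (307,284), the rest at (287,243), the stop at (307,208), the bearing at (335,240) and the nuts at (245,271) and (265,291).

```bash
python3 - <<'E'
from h import *
z=dict(np.load("pics/scene1.npz"));d=z["d"];W=cloud(z,d)
print(W[245,285],W[285,335])
for nm,h,b in (("rest",50,(250,325,210,275)),("block",26,(295,380,265,320))):
    for t in (3,5):
        m=np.abs(W[...,2]-h)<t;k=np.zeros_like(m);k[b[2]:b[3],b[0]:b[1]]=1
        m=cv2.morphologyEx((m&k).astype(np.uint8),cv2.MORPH_OPEN,np.ones((2,2)))
        c=max(cv2.findContours(m,0,1)[0],key=cv2.contourArea).reshape(-1,2)
        print(nm,t,cv2.minAreaRect(cast(z,c,h)[:,:2].astype(np.float32)))
a=cv2.imread("pics/scene1.png")[190:325,235:385]
cv2.imwrite("pics/s1c.png",cv2.resize(a,None,fx=4,fy=4,interpolation=cv2.INTER_CUBIC))
E
```

```text
[545.74962971 194.90380969  49.96597902] [418.19670025 229.5396518   27.03481336]
rest 3 ((555.1786499023438, 167.26760864257812), (58.205265045166016, 172.4972686767578), 11.451398849487305)
rest 5 ((555.8912963867188, 160.24269104003906), (59.669578552246094, 190.56297302246094), 11.664447784423828)
block 3 ((413.2305603027344, 234.99681091308594), (47.22515869140625, 121.20209503173828), 87.54593658447266)
block 5 ((412.597900390625, 236.60647583007812), (51.33191680908203, 122.93306732177734), 88.33084106445312)
```

View pics/s1c.png

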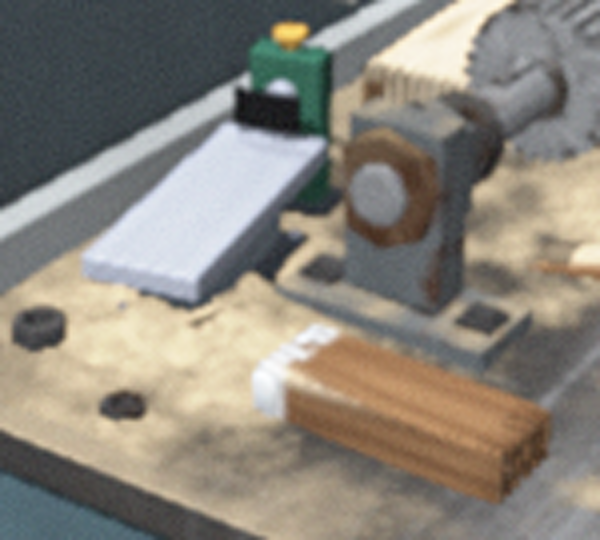

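play_rows(plan=[[[0, 0, 0.3], [-1.3, -0.8, 3], 9.3], [[0, 0, 0.3], [-1.3, -0.8, 7], 9.3], [[0, 0, 0.3], [-1.3, -0.8, 11], 9.3], [[0, 0, 0.3], [-1.3, -0.8, 15], 9.3], [[0, 0, 0.3], [-1.3, -0.8, 17], 9.3]])

```text
time: 1.7
tool_pos: [401.0, 233.7, 45.1]
ee_rot: [[0.03, 1.0, -0.005], [1.0, -0.03, -0.002], [-0.002, -0.005, -1.0]]
ft_force: [-1.1, -0.0, -0.1]
grip_width: 93.0
```

play_rows(plan=[[[0, 0, 0], [0, 0, 1.5], 9.3], [[0, 0, 0], [0, 0, 3], 9.3], [[0, 0, 0], [0, 0, 3.8], 9.3], [[0, 0, 0], [0, 0, 4.0], 9.3], [[0, 0, 0], [0, 0, 4.0], 9.3]])

```text
time: 2.12
tool_pos: [403.3, 233.8, 8.4]
ee_rot: [[0.032, 0.999, -0.001], [0.999, -0.032, -0.0], [-0.0, -0.001, -1.0]]
ft_force: [0.6, 0.2, 0.1]
grip_width: 93.0
```

```bash
python3 - <<'E'
from h import *
z=dict(np.load("pics/scene1.npz"))
f=lambda L:np.array(L)/4+[235,190]-.4
for h,L in((50,[(84,262),(196,281),(327,141),(229,122)]),(26,[(335,333),(550,410),(502,460),(288,375)])):
    r=cast(z,f(L),h);print(r.round(1),r.mean(0),np.linalg.norm(np.roll(r,-1,0)-r,axis=1))
s=manip.state();print(s["tool_pos"],s["ft_force"],s["time"])
E
```

```text
[[565.2 255.1  50. ]
 [514.8 241.3  50. ]
 [546.1  89.3  50. ]
 [599.4  98.3  50. ]] [556.3755221  170.98401944  50.        ] [ 52.30195573 155.16346617  53.99465881 160.50436835]
[[463.5 210.1  26. ]
 [357.4 213.1  26. ]
 [356.6 255.9  26. ]
 [461.1 250.2  26. ]] [409.64698804 232.33065111  26.        ] [106.13484824  42.74961641 104.62961528  40.1624861 ]
[403.31169095 233.84347106   8.36551126] [0.61280956 0.22500502 0.10805632] 2.1167
```

play_rows(plan=[[[0, 0, 0], [0, 0, 0.35], 9.3], [[0, 0, 0], [0, 0, 0.35], 7], [[0, 0, 0], [0, 0, 0.35], 5.2], [[0, 0, 0], [0, 0, 0.35], 4.6], [[0, 0, 0], [0, 0, 0.35], 4]])

```text
time: 2.53
tool_pos: [404.1, 233.0, 5.6]
ee_rot: [[0.034, 0.999, 0.001], [0.999, -0.034, 0.0], [0.001, 0.001, -1.0]]
ft_force: [-0.5, 0.9, 0.1]
grip_width: 70.6
```

play_rows(plan=[[[0, 0, 0], [0, 0, 0], 3.5], [[0, 0, 0], [0, 0, 0], 3.5], [[0, 0, 0], [0, 0, 0], 3.5], [[0, 0, 0], [0, 0, 0], 3.5], [[0, 0, 0], [0, 0, 0], 3.5]])

```text
time: 2.95
tool_pos: [403.8, 232.7, 5.2]
ee_rot: [[0.034, 0.999, -0.0], [0.999, -0.034, -0.0], [-0.0, -0.0, -1.0]]
ft_force: [-0.3, 0.1, 1.8]
grip_width: 43.1
```

play_rows(plan=[[[0, 0, 0], [0, 0, 0], 3.5], [[0, 0, 0], [0, 0, 0], 3.5], [[0, 0, 0], [0, 0, 0], 3.5], [[0, 0, 0], [0, 0, 0], 3.5], [[0, 0, 0], [0, 0, 0], 3.5]])

```text
time: 3.37
tool_pos: [403.8, 232.7, 5.2]
ee_rot: [[0.034, 0.999, -0.0], [0.999, -0.034, -0.0], [-0.0, -0.0, -1.0]]
ft_force: [-0.1, -1.1, 1.5]
grip_width: 43.1
```

Gripped at 43.1 mm. I'll lift it and estimate the buffer face from the first depth image.

play_rows(plan=[[[0, 0, 0], [0, 0, -1], 3.5], [[0, 0, 0], [0, 0, -4], 3.5], [[0, 0, 0], [0, 0, -8], 3.5], [[0, 0, 0], [0, 0, -12], 3.5], [[0, 0, 0], [0, 0, -15], 3.5]])

```text
time: 3.78
tool_pos: [404.1, 233.4, 158.4]
ee_rot: [[0.034, 0.999, 0.002], [0.999, -0.034, 0.002], [0.002, 0.002, -1.0]]
ft_force: [1.5, 0.4, -1.4]
grip_width: 43.1
```

```bash
python3 - <<'E'
from h import *
C=np.array([557.8,171]);t=np.radians(-78.5);ux=np.array([np.cos(t),np.sin(t)]);uy=np.array([-ux[1],ux[0]])
for nm,i,d in(("side",manip.camera_info("side"),np.load("pics/side0d.npy")),("scene",)+(lambda z:(z,z["d"]))(dict(np.load("pics/scene1.npz")))):
    W=cloud(i,d);q=W[...,:2]-C;x=q@ux;y=q@uy;z=W[...,2]
    for n,m in(("buf",(z>58)&(z<74)&(np.abs(y)<14)&(x>40)&(x<100)),("brk",(z>79)&(z<86)&(np.abs(y)<14)&(x>70)&(x<110))):
        print(nm,n,m.sum(),np.percentile(x[m],[10,25,50,75,90]).round(1) if m.any() else 0)
    m=(np.abs(z-50)<2)&(np.abs(x)<60)&(np.abs(y)<45)
    print("rest z",np.median(z[m]));
    for a in range(-60,60,20):
        k=m&(x>a)&(x<a+20);print(a,y[k].min().round(1),y[k].max().round(1),end=" | ")
    print()
s=manip.state();print(s["tool_pos"],s["ft_force"],s["grip_width"])
E
```

```text
side buf 173 [61.  62.1 63.7 65.7 87.2]
side brk 67 [85.5 86.3 88.  89.2 90.2]
rest z 50.72301176561933
-60 -26.0 29.6 | -40 -25.9 29.6 | -20 -26.1 30.0 | 0 -25.6 29.6 | 20 -25.8 29.4 | 40 -26.1 29.5 | 
scene buf 143 [62.8 64.  65.  85.5 89. ]
scene brk 46 [87.1 87.5 88.6 89.6 90.7]
rest z 50.421402688488286
-60 -27.7 28.3 | -40 -27.5 29.2 | -20 -27.2 28.8 | 0 -27.3 28.6 | 20 -27.4 28.8 | 40 -26.6 29.4 | 
[404.14728084 233.3623167  158.44618727] [ 1.46108914  0.43362575 -1.38905687] 43.11971626224493
```

play_rows(plan=[[[0, 0, 7], [-0.7, 3, 0], 3.5], [[0, 0, 14], [-1.4, 6, 0], 3.5], [[0, 0, 21], [-2.1, 9, 0], 3.5], [[0, 0, 28], [-2.9, 12.1, 0], 3.5], [[0, 0, 35], [-3.6, 15.2, 0], 3.5]])

```text
time: 4.2
tool_pos: [555.4, 191.4, 155.9]
ee_rot: [[0.605, 0.796, -0.0], [0.796, -0.605, 0.001], [0.0, -0.0, -1.0]]
ft_force: [-0.1, -0.7, -1.2]
grip_width: 42.9
```

play_rows(plan=[[[0, 0, 7], [0, 0, 0], 3.5], [[0, 0, 14], [0, 0, 0], 3.5], [[0, 0, 21], [0, 0, 0], 3.5], [[0, 0, 28], [0, 0, 0], 3.5], [[0, 0, 35], [0, 0, 0], 3.5]])

```text
time: 4.62
tool_pos: [554.0, 192.2, 155.3]
ee_rot: [[0.952, 0.305, -0.001], [0.305, -0.952, 0.001], [-0.001, -0.001, -1.0]]
ft_force: [0.1, 0.6, -1.4]
grip_width: 43.0
```

play_rows(plan=[[[0, 0, 4], [0, 0, 0], 3.5], [[0, 0, 6.5], [0, 0, 0], 3.5], [[0, 0, 6.5], [0, 0, 0], 3.5], [[0, 0, 6.5], [0, 0, 0], 3.5], [[0, 0, 6.5], [0, 0, 0], 3.5]])

```text
time: 5.03
tool_pos: [554.3, 192.0, 155.3]
ee_rot: [[0.979, 0.202, -0.0], [0.202, -0.979, 0.0], [-0.0, -0.0, -1.0]]
ft_force: [0.3, 0.4, -0.8]
grip_width: 42.9
```

```bash
cat > goal.py <<'E'
from h import *
C=np.array([559.2,170]);t=np.radians(-78.5);ux=np.array([np.cos(t),np.sin(t)]);uy=np.array([-ux[1],ux[0]])
def rep():
    s=manip.state();R=s["ee_rot"];p=s["tool_pos"];q=p[:2]-C
    print("t",s["time"],"tcp",p.round(1),"rest xy",(q@ux).round(1),(q@uy).round(1),"jaw ang",np.degrees(np.arctan2(R[1,0],R[0,0])).round(2),"f_rest",(s["ft_force"][:2]@ux).round(2),(s["ft_force"][:2]@uy).round(2),s["ft_force"][2].round(2),"grip",s["grip_width"].round(1))
    print("joints",s["joints"].round(1),"tilt",R[:,2].round(4))
    return s,R
E
python3 - <<'E'
from goal import *
rep()
for n in("side","scene"):
    i=manip.camera_info(n);p,d=manip.read_camera(n);cv2.imwrite(f"pics/{n}2.png",p[:,:,::-1]);np.savez(f"pics/{n}2.npz",d=d,**i)
a=cv2.imread("pics/side2.png")[130:300,210:350];b=cv2.imread("pics/scene2.png")[130:300,235:375]
cv2.imwrite("pics/c2.png",cv2.resize(np.hstack([a,b]),None,fx=2.85,fy=2.85,interpolation=cv2.INTER_CUBIC))
E
```

```text
Traceback (most recent call last):
  File "goal.py", line 5, in rep
    print("t",s["time"],"tcp",p.round(1),"rest xy",(q@ux).round(1),(q@uy).round(1),"jaw ang",np.degrees(np.arctan2(R[1,0],R[0,0])).round(2),"f_rest",(s["ft_force"][:2]@ux).round(2),(s["ft_force"][:2]@uy).round(2),s["ft_force"][2].round(2),"grip",s["grip_width"].round(1))
                                                                                                                                                                                                                                                      ^^^^^^^^^^^^^^^^^^^^^
AttributeError: 'float' object has no attribute 'round'
```

play_rows(plan=[[[0, 0, 0], [0, 0, 2], 3.5], [[0, 0, 0], [0, 0, 5], 3.5], [[0, 0, 0], [0, 0, 7.5], 3.5], [[0, 0, 0], [0, 0, 8.3], 3.5], [[0, 0, 0], [0, 0, 8.3], 3.5]])

```text
time: 5.45
tool_pos: [552.8, 191.3, 70.1]
ee_rot: [[0.98, 0.201, -0.005], [0.201, -0.98, -0.001], [-0.005, 0.0, -1.0]]
ft_force: [-0.2, 0.9, -0.6]
grip_width: 42.9
```

```bash
sed -i 's/s\["grip_width"\].round(1)/round(s["grip_width"],1)/' goal.py; python3 - <<'E'
from goal import *
rep()
for n in("side","scene"):
    i=manip.camera_info(n);p,d=manip.read_camera(n);cv2.imwrite(f"pics/{n}2.png",p[:,:,::-1]);np.savez(f"pics/{n}2.npz",d=d,**i)
a=cv2.imread("pics/side2.png")[130:300,210:350];b=cv2.imread("pics/scene2.png")[130:300,235:375]
cv2.imwrite("pics/c2.png",cv2.resize(np.hstack([a,b]),None,fx=2.85,fy=2.85,interpolation=cv2.INTER_CUBIC))
E
```

```text
t 5.45 tcp [552.8 191.3  70.1] rest xy -22.2 -2.0 jaw ang 11.58 f_rest -0.92 -0.04 -0.61 grip 42.9
joints [-31.5  40.8  16.6 101.6 -16.8  40.3   5.9] tilt [-0.0051 -0.0015 -1.    ]
```

View pics/c2.png

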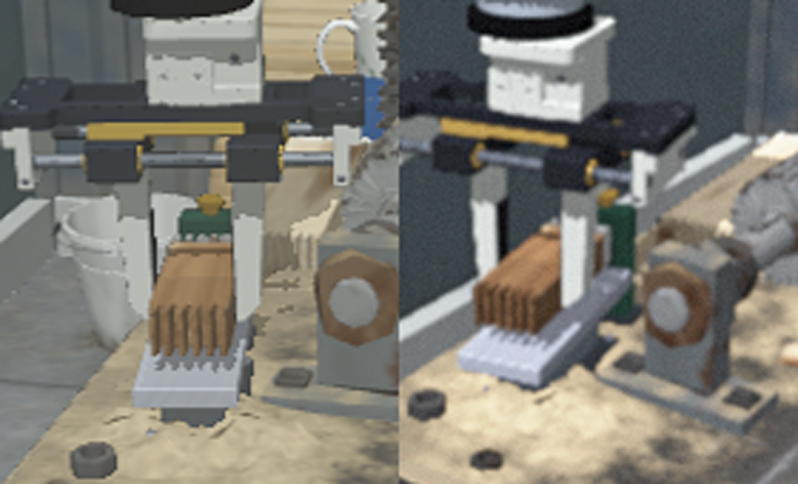

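The block is held above the rest, slightly raised. In the side panel its rear end is at (192,330) above the plate's near edge at (190,385), and it is nearly centred.

```bash
cat > meas.py <<'E'
from goal import *
def meas(n,f,zt):
    z=dict(np.load(f));W=cloud(z,z["d"]);q=W[...,:2]-C;x=q@ux;y=q@uy;h=W[...,2]
    m=(np.abs(h-zt)<3)&(np.abs(x)<95)&(np.abs(y)<28)
    print(n,"blk top",m.sum(),"z",np.median(h[m]).round(1),"rear x",np.percentile(x[m],[0.5,2]).round(1))
    for a in range(-75,60,15):
        k=m&(x>a)&(x<a+15)
        if k.sum()>5:print(a,"top y",np.percentile(y[k],[1,99]).round(1),end=" | ")
    p=(np.abs(h-50.5)<2.5)&(np.abs(x)<95)&(np.abs(y)<45);print("\nplate x",np.percentile(x[p],[.5,2]).round(1),"y",np.percentile(y[p],[1,99]).round(1))
    e=(h>zt-22)&(h<zt-6)&(np.abs(y)<18)&(x<-55)&(x>-100);print("rear face x",np.percentile(x[e],[10,50,90]).round(1),e.sum())
E
python3 - <<'E'
from meas import *
rep()
for n in("side","scene"):meas(n,f"pics/{n}2.npz",91)
E
```

```text
t 5.55 tcp [555.4 191.8  73. ] rest xy -22.1 0.6 jaw ang 11.56 f_rest 0.89 0.55 -0.6 grip 43.0
joints [-31.5  40.6  16.7 101.4 -16.8  40.3   5.9] tilt [ 1.3e-03  4.0e-04 -1.0e+00]
side blk top 778 z 91.4 rear x [-69.5 -68.5]
-75 top y [-22.   18.3] | -60 top y [-22.7  19.4] | -45 top y [-27.5  27.2] | -30 top y [-25.6  21.4] | -15 top y [-19.4  19.2] | 0 top y [-18.2  19.8] | 15 top y [-16.8  19.3] | 30 top y [-15.8  18.5] | 45 top y [-15.   19.8] | 
plate x [-79.9 -79. ] y [-27.1  28.1]
rear face x [-69.9 -66.9 -56.5] 231
scene blk top 555 z 92.8 rear x [-69.5 -68. ]
-75 top y [-21.2  18.7] | -60 top y [-22.5  19.4] | -45 top y [-24.4  26.3] | -30 top y [-27.4  24.3] | -15 top y [-12.   20.1] | 0 top y [-4.  19.7] | 15 top y [-22.2  20.1] | 30 top y [-22.8  18.9] | 45 top y [-21.3  18.6] | 
plate x [-78.4 -77.4] y [-28.1  25.7]
rear face x [-68.7 -66.7 -62.5] 151
```

play_rows(plan=[[[0, 0, 0], [0, 0, 0.6], 3.5], [[0, 0, 0], [0, 0, 1.1], 3.5], [[0, 0, 0], [0, 0, 1.5], 3.5], [[0, 0, 0], [0, 0, 1.5], 3.5], [[0, 0, 0], [0, 0, 1.5], 3.5]])

```text
time: 5.97
tool_pos: [554.5, 191.8, 57.1]
ee_rot: [[0.98, 0.201, -0.0], [0.201, -0.98, -0.0], [-0.0, -0.0, -1.0]]
ft_force: [0.6, -0.1, -1.1]
grip_width: 43.1
```

play_rows(plan=[[[0, 0, 0], [0, 0, 0.05], 3.5], [[0, 0, 0], [0, 0, 0.1], 3.5], [[0, 0, 0], [0, 0, 0.15], 3.5], [[0, 0, 0], [0, 0, 0.2], 3.5], [[0, 0, 0], [0, 0, 0.2], 3.5]])

```text
time: 6.38
tool_pos: [554.7, 191.8, 55.3]
ee_rot: [[0.98, 0.2, 0.0], [0.2, -0.98, 0.0], [0.0, -0.0, -1.0]]
ft_force: [0.2, 0.4, -0.9]
grip_width: 43.0
```

play_rows(plan=[[[0, 0, 0], [0, 0, 0.02], 3.5], [[0, 0, 0], [0, 0, 0.04], 3.5], [[0, 0, 0], [0, 0, 0.04], 3.5], [[0, 0, 0], [0, 0, 0.04], 3.5]])

```text
time: 6.72
tool_pos: [554.7, 191.8, 55.2]
ee_rot: [[0.98, 0.2, 0.0], [0.2, -0.98, 0.0], [0.0, -0.0, -1.0]]
ft_force: [-1.7, -0.2, 4.4]
grip_width: 42.9
```

play_rows(plan=[[[0, 0, 0], [0, 0, 0.02], 3.5], [[0, 0, 0], [0, 0, 0.04], 3.5], [[0, 0, 0], [0, 0, 0.04], 3.5], [[0, 0, 0], [0, 0, 0.04], 3.5]])

```text
time: 7.05
tool_pos: [554.7, 191.8, 55.2]
ee_rot: [[0.98, 0.2, 0.0], [0.2, -0.98, 0.0], [0.0, -0.0, -1.0]]
ft_force: [-1.8, -0.7, 7.6]
grip_width: 42.9
```

play_rows(plan=[[[0, 0, 0], [0, 0, -0.03], 3.5], [[0, 0, 0], [0, 0, -0.06], 3.5], [[0, 0, 0], [0, 0, -0.06], 3.5], [[0, 0, 0], [0, 0, -0.06], 3.5]])

```text
time: 7.38
tool_pos: [554.7, 191.8, 55.2]
ee_rot: [[0.98, 0.2, 0.0], [0.2, -0.98, 0.0], [0.0, -0.0, -1.0]]
ft_force: [-0.7, 0.5, 5.0]
grip_width: 43.1
```

play_rows(plan=[[[0, 0, 0], [0, 0.1, 0], 3.5], [[0, 0, 0], [0, 0.2, 0], 3.5], [[0, 0, 0], [0, 0.3, 0], 3.5], [[0, 0, 0], [0, 0.4, 0], 3.5], [[0, 0, 0], [0, 0.4, 0], 3.5]])

```text
time: 7.8
tool_pos: [555.6, 189.6, 55.3]
ee_rot: [[0.98, 0.201, 0.001], [0.201, -0.98, 0.002], [0.001, -0.002, -1.0]]
ft_force: [-1.0, 3.3, 4.7]
grip_width: 43.0
```

```bash
python3 -c "
from goal import *
rep()"
```

```text
t 7.8 tcp [555.6 189.6  55.3] rest xy -19.9 0.4 jaw ang 11.61 f_rest -3.38 -0.28 4.72 grip 43.0
joints [-30.7  42.   15.9 102.1 -17.5  38.2   6.7] tilt [ 8.0e-04  2.3e-03 -1.0e+00]
```

play_rows(plan=[[[0, 0, 0], [0, 0, -0.04], 3.5], [[0, 0, 0], [0, 0, -0.05], 3.5], [[0, 0, 0], [0, 0, -0.05], 3.5], [[0, 0, 0], [0, 0, -0.05], 3.5], [[0, 0, 0], [0, 0, -0.05], 3.5]])

```text
time: 8.22
tool_pos: [555.6, 187.4, 55.2]
ee_rot: [[0.98, 0.2, 0.0], [0.2, -0.98, -0.001], [0.0, 0.001, -1.0]]
ft_force: [0.7, 0.8, 1.2]
grip_width: 42.7
```

```bash
python3 -c "
from goal import *
rep()"
```

```text
t 8.2167 tcp [555.6 187.4  55.2] rest xy -17.8 -0.1 jaw ang 11.54 f_rest -0.66 0.83 1.15 grip 42.7
joints [-30.7  42.   16.1 102.2 -17.4  38.2   6.7] tilt [ 3.e-04 -6.e-04 -1.e+00]
```

play_rows(plan=[[[0, 0, 0], [0, 0.05, 0], 3.5], [[0, 0, 0], [0, 0.1, 0], 3.5], [[0, 0, 0], [0, 0.15, 0], 3.5], [[0, 0, 0], [0, 0.2, 0], 3.5], [[0, 0, 0], [0, 0.2, 0], 3.5]])

```text
time: 8.63
tool_pos: [555.5, 185.4, 55.3]
ee_rot: [[0.98, 0.2, -0.001], [0.2, -0.98, -0.001], [-0.001, 0.001, -1.0]]
ft_force: [-0.6, 0.5, 1.0]
grip_width: 42.8
```

play_rows(plan=[[[0, 0, 0], [0, 0.05, 0], 3.5], [[0, 0, 0], [0, 0.1, 0], 3.5], [[0, 0, 0], [0, 0.1, 0], 3.5], [[0, 0, 0], [0, 0.1, 0], 3.5]])

```text
time: 8.97
tool_pos: [555.8, 184.4, 55.3]
ee_rot: [[0.98, 0.2, -0.001], [0.2, -0.98, -0.001], [-0.001, 0.001, -1.0]]
ft_force: [-1.1, -0.2, 0.5]
grip_width: 42.7
```

play_rows(plan=[[[0, 0, 0], [0, 0.05, 0], 3.5], [[0, 0, 0], [0, 0.1, 0], 3.5], [[0, 0, 0], [0, 0.1, 0], 3.5], [[0, 0, 0], [0, 0.1, 0], 3.5]])

```text
time: 9.3
tool_pos: [556.1, 183.6, 55.3]
ee_rot: [[0.98, 0.2, -0.0], [0.2, -0.98, -0.0], [-0.0, 0.0, -1.0]]
ft_force: [0.0, -0.9, -1.0]
grip_width: 42.6
```

play_rows(plan=[[[0, 0, 0], [0, 0.05, 0.02], 3.5], [[0, 0, 0], [0, 0.1, 0.02], 3.5], [[0, 0, 0], [0, 0.1, 0.02], 3.5], [[0, 0, 0], [0, 0.1, 0.02], 3.5]])

```text
time: 9.63
tool_pos: [556.4, 182.8, 55.2]
ee_rot: [[0.98, 0.2, -0.0], [0.2, -0.98, -0.0], [-0.0, 0.0, -1.0]]
ft_force: [-0.7, -0.4, -0.9]
grip_width: 42.9
```

play_rows(plan=[[[0, 0, 0], [0, 0.05, 0], 3.5], [[0, 0, 0], [0, 0.1, 0], 3.5], [[0, 0, 0], [0, 0.1, 0], 3.5], [[0, 0, 0], [0, 0.1, 0], 3.5]])

```text
time: 9.97
tool_pos: [556.6, 181.8, 55.3]
ee_rot: [[0.98, 0.2, 0.0], [0.2, -0.98, -0.0], [0.0, 0.0, -1.0]]
ft_force: [-0.5, 0.1, -2.1]
grip_width: 43.0
```

```bash
python3 -c "
from goal import *
rep()"
```

```text
t 9.9667 tcp [556.6 181.8  55.3] rest xy -12.1 -0.2 jaw ang 11.55 f_rest -0.18 -0.47 -2.05 grip 43.0
joints [-30.1  42.   16.  102.3 -17.3  38.2   7.3] tilt [ 1.e-04 -2.e-04 -1.e+00]
```

play_rows(plan=[[[0, 0, 0], [0, 0, 0.03], 3.5], [[0, 0, 0], [0, 0.05, 0.03], 3.5], [[0, 0, 0], [0, 0.05, 0.03], 3.5], [[0, 0, 0], [0, 0.05, 0.03], 3.5]])

```text
time: 10.3
tool_pos: [556.6, 181.8, 55.2]
ee_rot: [[0.98, 0.201, -0.0], [0.201, -0.98, 0.0], [0.0, -0.0, -1.0]]
ft_force: [-0.6, 0.5, 2.3]
grip_width: 42.7
```

play_rows(plan=[[[0, 0, 0], [0, 0.05, 0], 3.5], [[0, 0, 0], [0, 0.1, 0], 3.5], [[0, 0, 0], [0, 0.1, 0], 3.5], [[0, 0, 0], [0, 0.1, 0], 3.5]])

```text
time: 10.63
tool_pos: [556.8, 181.6, 55.2]
ee_rot: [[0.98, 0.201, -0.0], [0.201, -0.98, 0.001], [0.0, -0.001, -1.0]]
ft_force: [-1.7, 2.3, 4.7]
grip_width: 42.4
```

play_rows(plan=[[[0, 0, 0], [0, 0.05, 0], 3.5], [[0, 0, 0], [0, 0.1, 0], 3.5], [[0, 0, 0], [0, 0.1, 0], 3.5], [[0, 0, 0], [0, 0.1, 0], 3.5]])

```text
time: 10.97
tool_pos: [556.9, 181.3, 55.2]
ee_rot: [[0.979, 0.201, -0.0], [0.201, -0.979, 0.002], [0.0, -0.002, -1.0]]
ft_force: [-2.1, 4.0, 4.6]
grip_width: 42.4
```

play_rows(plan=[[[0, 0, 0], [0, 0, -0.03], 3.5], [[0, 0, 0], [0, 0, -0.03], 3.5], [[0, 0, 0], [0, 0, -0.03], 3.5], [[0, 0, 0], [0, 0, -0.03], 3.5]])

```text
time: 11.3
tool_pos: [557.0, 180.9, 55.2]
ee_rot: [[0.979, 0.202, -0.0], [0.202, -0.979, 0.002], [0.0, -0.002, -1.0]]
ft_force: [-1.6, 5.2, 3.1]
grip_width: 42.9
```

```bash
python3 -c "
from goal import *
rep()"
```

```text
t 11.3 tcp [557.  180.9  55.2] rest xy -11.1 -0.0 jaw ang 11.63 f_rest -5.38 -0.57 3.12 grip 42.9
joints [-29.9  41.9  15.9 102.3 -17.3  38.1   7.5] tilt [-0.      0.0016 -1.    ]
```

play_rows(plan=[[[0, 0, 0], [0, 0, -0.02], 3.5], [[0, 0, 0], [0, 0.05, -0.02], 3.5], [[0, 0, 0], [0, 0.1, -0.02], 3.5], [[0, 0, 0], [0, 0.1, -0.02], 3.5]])

```text
time: 11.63
tool_pos: [557.1, 180.2, 55.2]
ee_rot: [[0.979, 0.202, -0.0], [0.202, -0.979, 0.002], [0.0, -0.002, -1.0]]
ft_force: [-1.8, 5.1, 2.4]
grip_width: 42.9
```

```bash
python3 -c "
from goal import *
rep()"
```

```text
t 11.6333 tcp [557.1 180.2  55.2] rest xy -10.4 -0.0 jaw ang 11.64 f_rest -5.4 -0.77 2.39 grip 42.9
joints [-29.8  41.9  15.8 102.3 -17.3  38.1   7.6] tilt [-2.0e-04  1.8e-03 -1.0e+00]
```

play_rows(plan=[[[0, 0, 0], [0, 0, -0.01], 3.5], [[0, 0, 0], [0, 0.05, -0.02], 3.5], [[0, 0, 0], [0, 0.1, -0.02], 3.5], [[0, 0, 0], [0, 0.1, -0.02], 3.5]])

```text
time: 11.97
tool_pos: [557.1, 179.7, 55.2]
ee_rot: [[0.979, 0.202, -0.0], [0.202, -0.979, 0.002], [0.0, -0.002, -1.0]]
ft_force: [-0.7, 6.1, 1.5]
grip_width: 43.3
```

play_rows(plan=[[[0, 0, 0], [0, 0, 0], 3.5], [[0, 0, 0], [0, 0, 0], 3.5]])

```text
time: 12.13
tool_pos: [557.1, 179.7, 55.2]
ee_rot: [[0.979, 0.202, -0.0], [0.202, -0.979, 0.002], [0.0, -0.002, -1.0]]
ft_force: [-0.7, 6.2, 1.0]
grip_width: 42.6
```

```bash
python3 -c "
from goal import *
rep()"
```

```text
t 12.1333 tcp [557.1 179.7  55.2] rest xy -9.9 -0.1 jaw ang 11.67 f_rest -6.19 0.54 1.02 grip 42.6
joints [-29.7  41.9  15.8 102.3 -17.3  38.1   7.7] tilt [-4.0e-04  2.2e-03 -1.0e+00]
```

play_rows(plan=[[[0, 0, 0], [0, 0.04, 0], 3.5], [[0, 0, 0], [0, 0.08, 0], 3.5], [[0, 0, 0], [0, 0.12, -0.01], 3.5], [[0, 0, 0], [0, 0.12, -0.01], 3.5], [[0, 0, 0], [0, 0.12, -0.01], 3.5]])

```text
time: 12.55
tool_pos: [557.2, 179.1, 55.2]
ee_rot: [[0.979, 0.203, -0.001], [0.203, -0.979, 0.003], [-0.0, -0.003, -1.0]]
ft_force: [-0.9, 7.7, 0.4]
grip_width: 42.7
```

play_rows(plan=[[[0, 0, 0], [0, 0, 0], 3.5], [[0, 0, 0], [0, 0, 0], 3.5]])

```text
time: 12.72
tool_pos: [557.2, 179.1, 55.2]
ee_rot: [[0.979, 0.203, -0.001], [0.203, -0.979, 0.003], [-0.0, -0.003, -1.0]]
ft_force: [-0.9, 6.9, 0.7]
grip_width: 43.0
```

```bash
python3 -c "
from goal import *
rep()"
```

```text
t 12.7167 tcp [557.2 179.1  55.2] rest xy -9.3 -0.2 jaw ang 11.7 f_rest -6.95 0.49 0.74 grip 43.0
joints [-29.6  41.9  15.7 102.3 -17.3  38.1   7.8] tilt [-7.0e-04  2.9e-03 -1.0e+00]
```

play_rows(plan=[[[0, 0, 0], [0, 0.04, 0], 3.5], [[0, 0, 0], [0, 0.08, 0], 3.5], [[0, 0, 0], [0, 0.08, 0], 3.5], [[0, 0, 0], [0, 0.08, 0], 3.5], [[0, 0, 0], [0, 0.08, 0], 3.5]])

```text
time: 13.13
tool_pos: [557.2, 178.9, 55.3]
ee_rot: [[0.979, 0.203, -0.001], [0.203, -0.979, 0.004], [-0.0, -0.004, -1.0]]
ft_force: [-0.6, 8.1, 0.9]
grip_width: 42.9
```

play_rows(plan=[[[0, 0, 0], [0, 0, 0], 3.5], [[0, 0, 0], [0, 0, 0], 3.5], [[0, 0, 0], [0, 0, 0], 3.5], [[0, 0, 0], [0, 0, 0], 3.5], [[0, 0, 0], [0, 0, 0], 3.5]])

```text
time: 13.55
tool_pos: [557.2, 178.9, 55.3]
ee_rot: [[0.979, 0.203, -0.001], [0.203, -0.979, 0.004], [-0.0, -0.004, -1.0]]
ft_force: [-1.5, 8.4, 1.0]
grip_width: 43.1
```

play_rows(plan=[[[0, 0, 0], [0, 0, 0], 3.5], [[0, 0, 0], [0, 0, 0], 3.5], [[0, 0, 0], [0, 0, 0], 3.5], [[0, 0, 0], [0, 0, 0], 3.5], [[0, 0, 0], [0, 0, 0], 3.5]])

```text
time: 13.97
tool_pos: [557.2, 178.9, 55.3]
ee_rot: [[0.979, 0.203, -0.001], [0.203, -0.979, 0.004], [-0.0, -0.004, -1.0]]
ft_force: [-0.7, 8.6, 1.2]
grip_width: 42.9
```

play_rows(plan=[[[0, 0, 0], [0, 0, 0], 3.5], [[0, 0, 0], [0, 0, 0], 3.5], [[0, 0, 0], [0, 0, 0], 3.5], [[0, 0, 0], [0, 0, 0], 3.5], [[0, 0, 0], [0, 0, 0], 3.5]])

```text
time: 14.38
tool_pos: [557.2, 178.9, 55.3]
ee_rot: [[0.979, 0.203, -0.001], [0.203, -0.979, 0.004], [-0.0, -0.004, -1.0]]
ft_force: [-2.2, 7.9, 0.4]
grip_width: 42.9
```

```bash
python3 - <<'E'
from meas import *
rep()
for n in("side","scene"):
    i=manip.camera_info(n);p,d=manip.read_camera(n);cv2.imwrite(f"pics/{n}3.png",p[:,:,::-1]);np.savez(f"pics/{n}3.npz",d=d,**i);meas(n,f"pics/{n}3.npz",76)
a=cv2.imread("pics/side3.png")[130:300,210:350];b=cv2.imread("pics/scene3.png")[130:300,235:375]
cv2.imwrite("pics/c3.png",cv2.resize(np.hstack([a,b]),None,fx=2.85,fy=2.85,interpolation=cv2.INTER_CUBIC))
E
```

```text
t 14.3833 tcp [557.2 178.9  55.3] rest xy -9.1 -0.2 jaw ang 11.72 f_rest -8.21 -0.54 0.43 grip 42.9
joints [-29.5  41.9  15.7 102.4 -17.4  38.1   7.8] tilt [-9.0e-04  3.6e-03 -1.0e+00]
side blk top 825 z 76.6 rear x [-57.6 -56.1]
-60 top y [-20.5  20.8] | -45 top y [-21.   21.7] | -30 top y [-27.6  26.7] | -15 top y [-18.9  21.6] | 0 top y [-17.7  20.8] | 15 top y [-16.7  20.1] | 30 top y [-15.5  21.2] | 45 top y [-14.3  21.3] | 
plate x [-80.4 -79.4] y [-26.9  28.3]
rear face x [-57.1 -56.  -55.2] 74
scene blk top 563 z 76.3 rear x [-56.1 -55.3]
-60 top y [-21.2  20.3] | -45 top y [-22.2  19.7] | -30 top y [-27.7  27.7] | -15 top y [-20.8  22. ] | 0 top y [-11.4  20.3] | 15 top y [-5.  20.9] | 30 top y [-22.3  19.9] | 45 top y [-22.4  20.4] | 
plate x [-78.4 -77.3] y [-28.1  25.2]
rear face x [-57.2 -55.8 -55.2] 29
```

View pics/c3.png

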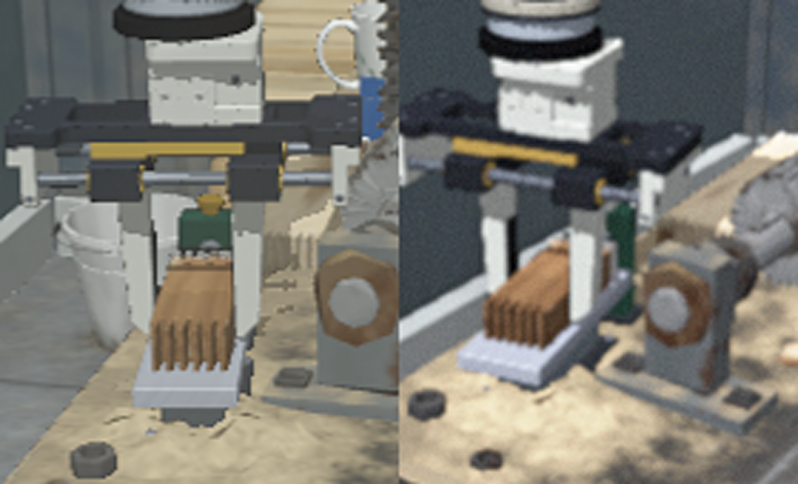

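The force held at about 8.2 N for over 1.2 s and the block is centred to within about 1 mm. I'll ease back with the block held until contact is light, then release.

play_rows(plan=[[[0, 0, 0], [0, -0.1, 0], 3.5], [[0, 0, 0], [0, -0.2, 0], 3.5], [[0, 0, 0], [0, -0.3, 0], 3.5], [[0, 0, 0], [0, -0.4, 0], 3.5], [[0, 0, 0], [0, -0.4, 0], 3.5]])

```text
time: 14.9
tool_pos: [557.0, 180.1, 55.3]
ee_rot: [[0.98, 0.201, 0.0], [0.201, -0.98, 0.0], [0.0, -0.0, -1.0]]
ft_force: [0.2, 5.6, -0.9]
grip_width: 43.1
```

play_rows(plan=[[[0, 0, 0], [0, -0.05, 0], 3.5], [[0, 0, 0], [0, -0.1, 0], 3.5], [[0, 0, 0], [0, -0.1, 0], 3.5], [[0, 0, 0], [0, -0.1, 0], 3.5]])

```text
time: 15.23
tool_pos: [557.0, 180.4, 55.5]
ee_rot: [[0.98, 0.2, 0.0], [0.2, -0.98, -0.0], [0.0, 0.0, -1.0]]
ft_force: [1.1, 5.6, -2.6]
grip_width: 42.8
```

```bash
python3 -c "
from goal import *
rep()"
```

```text
t 15.2333 tcp [557.  180.4  55.5] rest xy -10.6 -0.1 jaw ang 11.56 f_rest -5.24 2.23 -2.63 grip 42.8
joints [-29.9  41.9  16.  102.3 -17.3  38.2   7.4] tilt [ 1.e-04 -3.e-04 -1.e+00]
```

play_rows(plan=[[[0, 0, 0], [0, -0.05, 0.01], 3.5], [[0, 0, 0], [0, -0.1, 0.02], 3.5], [[0, 0, 0], [0, -0.15, 0.02], 3.5], [[0, 0, 0], [0, -0.15, 0.02], 3.5], [[0, 0, 0], [0, -0.15, 0.02], 3.5]])

```text
time: 15.65
tool_pos: [556.7, 181.2, 55.6]
ee_rot: [[0.98, 0.2, 0.0], [0.2, -0.98, -0.001], [-0.0, 0.001, -1.0]]
ft_force: [-0.6, 1.7, -1.7]
grip_width: 42.9
```

```bash
python3 -c "
from goal import *
rep()"
```

```text
t 15.65 tcp [556.7 181.2  55.6] rest xy -11.4 -0.2 jaw ang 11.52 f_rest -1.76 -0.26 -1.69 grip 42.9
joints [-30.1  41.9  16.  102.3 -17.3  38.2   7.3] tilt [ 1.e-04 -1.e-03 -1.e+00]
```

play_rows(plan=[[[0, 0, 0], [0, -0.05, 0], 3.5], [[0, 0, 0], [0, -0.1, 0.02], 3.5], [[0, 0, 0], [0, -0.1, 0.05], 3.5], [[0, 0, 0], [0, -0.1, 0.05], 3.5], [[0, 0, 0], [0, -0.1, 0.05], 3.5]])

```text
time: 16.07
tool_pos: [556.3, 181.5, 55.3]
ee_rot: [[0.98, 0.199, -0.0], [0.199, -0.98, -0.002], [-0.001, 0.002, -1.0]]
ft_force: [-0.1, -1.1, 1.1]
grip_width: 42.7
```

```bash
python3 -c "
from goal import *
rep()"
```

```text
t 16.0667 tcp [556.3 181.5  55.3] rest xy -11.8 -0.5 jaw ang 11.49 f_rest 1.06 -0.35 1.1 grip 42.7
joints [-30.2  42.   16.1 102.3 -17.3  38.2   7.2] tilt [-3.0e-04 -1.7e-03 -1.0e+00]
```

Light contact. Opening gently.

play_rows(plan=[[[0, 0, 0], [0, 0, 0], 4.4], [[0, 0, 0], [0, 0, 0], 4.6], [[0, 0, 0], [0, 0, 0], 4.9], [[0, 0, 0], [0, 0, 0], 5.2], [[0, 0, 0], [0, 0, 0], 5.4]])

```text
time: 16.48
tool_pos: [556.4, 183.2, 55.0]
ee_rot: [[0.98, 0.201, -0.0], [0.201, -0.98, 0.0], [-0.0, -0.0, -1.0]]
ft_force: [-0.3, -0.3, -0.5]
grip_width: 53.1
```

play_rows(plan=[[[0, 0, 0], [0, 0, 0], 5.4], [[0, 0, 0], [0, 0, 0], 5.4], [[0, 0, 0], [0, 0, 0], 5.4]])

```text
time: 16.73
tool_pos: [556.3, 183.0, 55.0]
ee_rot: [[0.98, 0.201, -0.0], [0.201, -0.98, -0.0], [-0.0, 0.0, -1.0]]
ft_force: [0.9, 0.1, -0.3]
grip_width: 54.4
```

play_rows(plan=[[[0, 0, 0], [0, 0, -0.5], 5.4], [[0, 0, 0], [0, 0, -1.5], 5.4], [[0, 0, 0], [0, 0, -3], 5.4], [[0, 0, 0], [0, 0, -5], 5.4], [[0, 0, 0], [0, 0, -8], 5.4]])

```text
time: 17.15
tool_pos: [554.9, 182.6, 134.9]
ee_rot: [[0.98, 0.2, -0.004], [0.2, -0.98, -0.001], [-0.004, 0.001, -1.0]]
ft_force: [1.0, 0.4, -0.1]
grip_width: 54.2
```

play_rows(plan=[[[0, 0, 0], [0, 0, -3], 5.4], [[0, 0, 0], [0, 0, -6], 5.4], [[0, 0, 0], [0, 0, -9], 5.4], [[0, 0, 0], [0, 0, -11], 5.4], [[0, 0, 0], [0, 0, -12], 5.4]])

```text
time: 17.57
tool_pos: [557.9, 183.0, 259.5]
ee_rot: [[0.98, 0.2, 0.007], [0.2, -0.98, 0.002], [0.007, -0.001, -1.0]]
ft_force: [0.7, -0.1, -0.2]
grip_width: 53.8
```

```bash
python3 - <<'E'
from meas import *
rep()
for n in("side","scene"):
    i=manip.camera_info(n);p,d=manip.read_camera(n);cv2.imwrite(f"pics/{n}4.png",p[:,:,::-1]);np.savez(f"pics/{n}4.npz",d=d,**i);meas(n,f"pics/{n}4.npz",76)
a=cv2.imread("pics/side4.png")[160:310,210:350];b=cv2.imread("pics/scene4.png")[160:310,235:375]
cv2.imwrite("pics/c4.png",cv2.resize(np.hstack([a,b]),None,fx=2.85,fy=2.85,interpolation=cv2.INTER_CUBIC))
E
```

```text
t 17.5667 tcp [557.9 183.  259.5] rest xy -13.0 1.3 jaw ang 11.54 f_rest 0.28 0.69 -0.24 grip 53.8
joints [-33.8  28.3  21.5  89.8 -11.3  63.6   1.9] tilt [ 0.0066  0.0023 -1.    ]
side blk top 871 z 76.6 rear x [-60.2 -58.4]
-75 top y [-19.7  10.7] | -60 top y [-20.5  20.4] | -45 top y [-21.3  21.7] | -30 top y [-21.5  20.8] | -15 top y [-21.6  21.1] | 0 top y [-21.2  20.6] | 15 top y [-21.6  20.4] | 30 top y [-21.9  20.6] | 45 top y [-21.  22.] | 
plate x [-80.3 -79. ] y [-27.   28.3]
rear face x [-60.5 -58.3 -55.9] 125
scene blk top 764 z 76.4 rear x [-58.5 -57.3]
-60 top y [-21.3  20.6] | -45 top y [-21.9  19.5] | -30 top y [-22.1  20.2] | -15 top y [-22.1  18.8] | 0 top y [-22.9  20. ] | 15 top y [-22.7  18.6] | 30 top y [-23.   19.7] | 45 top y [-23.3  20.1] | 
plate x [-77.8 -77.3] y [-28.2  25.7]
rear face x [-58.8 -57.3 -55.6] 88
```

View pics/c4.png

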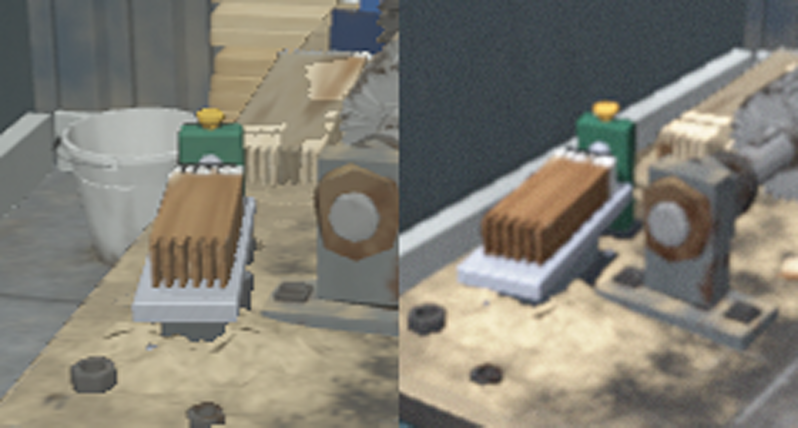

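The final view shows the block flat and square on the plate at side-panel (195,230), with margin on all sides. The stop is intact and the nuts haven't moved. Handing in.

```bash
python3 -c "
from rig import manip
print(manip.job_done())"
```

```text
the job is handed in; nothing more can be done
None
```

The block was pressed against the stop as asked and is now lying flat on the rest, released, and I handed the job in at about 17.7 s of the 67 s allowed.

- **Placing:** I gripped the block across its sides and set it down about 9 mm short of the buffer. The downward force on the rest peaked at about 8 N.
- **Pressing:** I slid it by feel until it met the buffer. I held it with the wrist reading 8–8.6 N for over 1.2 s, with the buffer about 2.5–3 mm in. It never came near bottoming, which is at 14.5 N.
- **Letting go:** I eased back with the block still held until contact was light, then opened the fingers and lifted clear. Easing back raised the block about 0.4 mm, so I lowered it onto the rest again before opening.

**Last checks:**
- **Flat:** the block's top is at about 76.5 mm, as it should be lying on the rest.
- **Square and centred:** it is square to the rest within about 1°, and centred across it within about 1 mm. That leaves roughly 4–5 mm to spare at each side and about 16–20 mm at each end.
- **Nuts and wedge:** both nuts looked unmoved. I did not measure the wedge, but nothing went near it.

**Disagreement:** the side and scene cameras differed by about 2 mm on the rest's absolute position. They agreed on where the block lies relative to the rest to within about 1 mm. The wrist force also includes some friction on the rest, so the force on the buffer itself was probably 7.5–8.2 N.

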